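Slide the instrument case between the dispensers into its bay

TASK

Push the flat instrument case along the counter with the fingertips, through the narrow gap between the round dispenser and the square dispenser, until it sits on the grey bay mat, fully home and square against the aluminium stop bar. Keep it flat on the counter the whole way, never lifting or tipping it, leave the other things on the counter where they are, and let go at the end.

Things in the scene. Friction and masses are not known exactly. Their poses are not given: they have to be found in the camera images.
- case: loose flat closed box, 124 (x) by 92 (y) by 26 mm tall, upright sides, white tray, clear lid over steel tools, 0.2 to 0.45 kg, too wide to grasp; slides at a few N. Origin: centre of its underside, z up. Starts with its x axis within 20 degrees of the bay's, its centre at bay x -350 to -320 mm, y within 35 mm.
- bay: fixed bay: thin grey mat (no step) ended at +x by an aluminium stop bar, 112 mm wide, 18 mm tall, its near face at x = +62 mm. Origin on the counter where the case's centre is when home; +x is the push direction (roughly the robot's left), through the gap (around x = -140 mm, y = 0) to the bar; z up. Home: case length along x, a 92 mm side on the bar, either end leading.
- round_dispenser: fixed obstacle, a low white ceramic drum with a steel lid, radius 40 mm, 45 mm tall; origin at the centre of its underside. It flanks the gap on the bay's +y side, about 91 mm from the bay's x axis.
- square_dispenser: fixed obstacle, a low aluminium box 80 by 80 mm, 45 mm tall, set square with the bay; origin at the centre of its underside. It flanks the gap on the bay's -y side, about 91 mm from the bay's x axis. The free gap between the two dispensers is about 100 to 104 mm wide.
- sanitiser: bystander: small bottle with a blue cap, radius 22 mm, 95 mm tall; origin at the centre of its underside
- cream_jar: bystander: jar, radius 26 mm, 45 mm tall, beyond the stop bar; origin at the centre of its underside
- phone: bystander: phone in a dark red cover lying flat beside the bay mat, 150 by 74 by 9 mm (long side x); origin at the centre of its underside
- drops: bystander: small bottle, radius 14 mm, 70 mm tall, beside the bay mat; origin at the centre of its underside
- nail_file: bystander: wooden file lying flat, 130 by 18 by 5 mm (long side x); origin at the centre of its underside
- spectacles: bystander: opened spectacles standing on their rims and temples, 126 mm wide (y), 120 mm deep (x), 38 mm tall; origin on the counter in the middle of the front frame
Not all that is in view belongs to the job. Leave any purple look-alike of the case alone.

How it is judged (in metres and radians):
On the way:
1. the case passes flat through the gap: its centre between the two dispensers (x of case in the frame of bay between -0.165 and -0.115 m and y of case in the frame of bay between -0.02 and 0.02 m), for 0.05 s.
At the end, for the whole second after the job is handed in: the case lies flat and at rest on the bay mat: within 5 mm of touching the stop bar, within 15 mm of the bay's centre line and within 0.1 rad of square (x of case in the frame of bay between -0.005 and 0.006 m and y of case in the frame of bay between -0.015 and 0.015 m and angle between the x axis of case and the x axis of bay, either way round below 0.1 rad and height (world z) of case below 0.004 m and angle between case's own z axis and vertical below 0.05 rad and linear speed of case below 0.01 m/s).
It fails at once if the case is lifted (more than 10 mm) or tipped (more than 0.2 rad) (height (world z) of case above 0.01 m or angle between case's own z axis and vertical above 0.2 rad).
It fails at once if another thing on the counter is moved by more than 15 mm (distance of any of sanitiser, cream_jar, phone, drops, nail_file, spectacles from where it was at the start of the episode above 0.015 m).
It also fails if it takes over 72 s, if anything falls off the work surface, if the arm or the gripper's body presses on something with over 40 N, if the wrist force passes 120 N, or if a joint passes its speed limit or range.

ROBOT

A 6-joint arm with a two-finger parallel gripper is mounted at the origin on the work surface. World frame = base frame: x ahead of the robot, y to its left, z up, the work surface at z = 0. Lengths are in m, angles in degrees, forces in N, time in s.
With the tool pointing down it reaches from about 0.275 to 0.775 m from the base axis. Payload 14.6 kg.
Tool frame: the origin (TCP) lies where the fingers leave the gripper's body, on its centre line; the fingertips stand 73 mm ahead of it and the grasp point (between the pads) lies 54 mm ahead of it; z points along the fingers, y is the direction in which the jaws open and shut (so a half turn about z gives the same grasp; the last joint's range is limited). The gripper opens to 85 mm and grips with 20 to 120 N. Pads are 22 mm wide; open, the fingers measure 114 mm over their backs; the gripper's body (76 mm by 85 mm) begins 54 mm behind the grasp point. The pads swing forward as they close: fully open they stand 13 mm farther back than shut.
Start: joints at [56.133, 15.075, -2.767, 72.158, 0, 81.102], TCP at [0.222, 0.476, 0.304] pointing down, gripper open.
Joint ranges: [-151.79, 151.79], [-50.71, 97.33], [-67.44, 78.34], [-121.81, 120.89], [-77.56, 73.72], [-180, 180]. Speed limits (degrees/s): [108.29, 108.29, 147.25, 159.86, 180, 180].

INTERFACE

Orientations are given as a 3x3 rotation matrix whose columns are the frame's x, y, z axes.
In Python, from cell import arm, read_camera, get_calibration gives the robot as it stands.
- The arm moves only by the shell command python3 -m creep 'ROWS' [OPENING]. ROWS is JSON, a list of rows, each a list of 6 numbers: the shift along the tool's x, y, z in cm, then the turn, a rotation vector about the tool's x, y, z in rad. A call has 1 to 20 rows; each row is the pose to reach, as a shift and turn from the pose commanded when the call began, along the tool's axes at that moment; what a row does not reach only later rows make up. A row lasts 1/12 s, in which the tool goes at most 41.7 mm and 7.16 degrees, less where a joint would pass 70% of its speed; a pose out of reach is approached as far as the arm can. A call with a gripper value outside its range is refused whole. OPENING is the closure in counts, from 0 (fully open) to 255 (shut), set as the call begins (- or left out, the last holds). The fingers move at their own pace and stop on an object; the grip force is fixed at half the most. Time passes only in rows, so rows that repeat a pose let the fingers close. It gives the time, the measured TCP pose, the force and the opening at its end, in the units of the state.
- arm.get_state(): the state, without advancing time (a new reading comes with each control period).
- read_camera(name): name is "scene" or "top"; returns (picture, depth): 420x560x3 uint8, blue, green, red; 420x560 float32, m along the optical axis (not along the pixel's ray), 0 where there is no reading.
- get_calibration(name): a dict with "intrinsics" (3x3 intrinsics, pixels), "rvec" (rotation vector, rad) and "tvec" (3), from world to camera coordinates, as OpenCV has them. Camera axes: x right, y down, z forward; pixel columns grow to the right and rows downward; lengths in m; the calibration is good to about 2 mm. A picture is of the moment at which its call begins. get_calibration takes no time and is no camera call.
- arm.sign_off(): hands the job in, once; it reports no verdict.
The state is a dict: "time": time; "q": joint angles; "qvel": joint speeds; "effort": joint torques, N m; "tcp_pos": TCP position; "tcp_rot": TCP orientation; "wrist_force": force on the tool from outside, world axes, zero at the start; "torque": the same for the moment, N m; "grip_width": finger opening in m.
Only numpy, scipy, OpenCV 4.12 (cv2) and the standard library are available. Lean on these libraries where they do the work, as an engineer would, in place of code of your own. Each camera call takes 0.05 s, during which the arm holds its last target.

## Working session

There is one attempt and no reset: what is moved stays moved. The work goes in short steps, Python scripts to look and compute and a shell command to move; the robot and the scene stay as the last step left them, time stands still between calls to the robot, and variables do not carry over. Pictures are saved under pics/ and viewed, and the job is handed in when it is done.

```bash
ls; mkdir -p pics; cat > h.py <<'E'
import numpy as np,cv2
from cell import arm, read_camera, get_calibration
def cam(n):
    c=get_calibration(n);K=np.array(c["intrinsics"],float).reshape(3,3);R=cv2.Rodrigues(np.array(c["rvec"],float))[0];t=np.array(c["tvec"],float).ravel();return K,R,t
def ray(n,uv,z):
    K,R,t=cam(n);uv=np.atleast_2d(np.array(uv,float))
    d=(np.linalg.inv(K)@np.c_[uv,np.ones(len(uv))].T).T@R
    o=-R.T@t
    return o+d*((z-o[2])/d[:,2])[:,None]
def proj(n,P):
    K,R,t=cam(n);p=(R@np.atleast_2d(P).T).T+t;p=p@K.T;return p[:,:2]/p[:,2:]
E
python3 - <<'E'
from h import *
for n in("top","scene"):
    im,d=read_camera(n);cv2.imwrite(f"pics/{n}0.png",im);np.save(f"pics/{n}0d.npy",d)
    K,R,t=cam(n);print(n,K[0,0],-R.T@t,R[2])
s=arm.get_state();print(s['time'],s['tcp_pos'],s['tcp_rot'],s['grip_width'])
E
```

```text
pics
top 399.2334632859576 [ 0.44761085 -0.01155049  0.84467695] [ 0.1418425  -0.01097363 -0.98982841]
scene 454.89192766075377 [1.17490904 0.25163345 0.70925764] [-0.64714513 -0.27000429 -0.71295222]
0.1 [0.22152253 0.47578157 0.30346101] [[-9.06539149e-01  4.22121407e-01 -5.38254264e-04]
 [ 4.22121726e-01  9.06538791e-01 -8.18243507e-04]
 [ 1.42550269e-04 -9.68978591e-04 -9.99999520e-01]] 0.08532030259045838
```

View pics/top0.png

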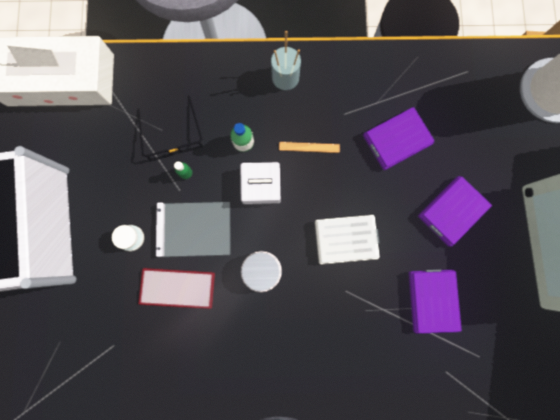

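View pics/scene0.png

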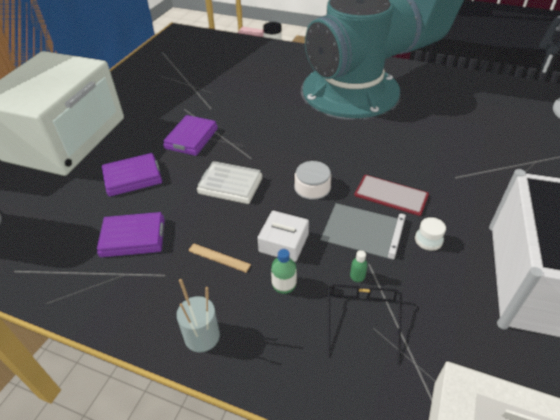

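The case candidates in the top view are the white tray with tools at (347,240) and three purple boxes at (399,138), (455,211) and (436,301). I choose the white one. The gap lies between the round dispenser (261,271) and the square one (260,182). The mat is at (197,229) and the bar at (160,229).

```bash
python3 - <<'E'
from h import *
im=cv2.imread("pics/top0.png")
cv2.imwrite("pics/crop0.png",cv2.resize(im[150:330,110:400],None,fx=2.7,fy=2.7,interpolation=cv2.INTER_CUBIC))
g=im.astype(int);
def comp(mask,pt,name,z):
    n,l,st,c=cv2.connectedComponentsWithStats(mask.astype(np.uint8))
    i=l[pt[1],pt[0]]
    if i==0: print(name,"miss",g[pt[1],pt[0]]);return
    cs=max(cv2.findContours((l==i).astype(np.uint8),0,1)[0],key=cv2.contourArea)
    P=ray("top",cs[:,0,:],z)[:,:2]*1000
    r=cv2.minAreaRect(P.astype(np.float32));print(name,r,st[i])
    return P
for th in (90,120,150):
    m=im.min(2)>th
    comp(m,(325,240),"case top",.026)
    comp(m,(250,195),"square top",.045)
    P=comp(m,(250,262),"round top",.045)
    if P is not None: print(cv2.minEnclosingCircle(P.astype(np.float32)))
    comp(m,(160,229),"bar",.018)
m=(im.max(2)>45)&(im.max(2)<140);comp(m,(195,229),"mat",0)
print(g[229,195],g[229,140:250:2].max(1))
d=np.load("pics/top0d.npy")
K,R,t=cam("top")
for uv in [(330,240),(347,240),(365,240),(250,195),(261,271),(160,229),(195,229),(300,220)]:
    p=np.linalg.inv(K)@[uv[0],uv[1],1]*d[uv[1],uv[0]];print(uv,(R.T@(p-t)).round(4))
E
```

```text
case top ((496.3011474609375, -150.88632202148438), (93.9884262084961, 128.36276245117188), 4.259349346160889) [ 315  214   65   51 2837]
square top ((613.6107788085938, 25.090744018554688), (83.16905212402344, 87.52305603027344), 89.8674545288086) [ 240  161   42   43 1710]
round top ((434.6522216796875, 25.663537979125977), (79.18170928955078, 81.99258422851562), 89.03266143798828) [ 241  250   41   43 1372]
((434.3692321777344, 25.486867904663086), 41.34683609008789)
bar ((523.9503784179688, 167.4136505126953), (112.97016906738281, 154.1510009765625), 0.22816011309623718) [ 155  202   76   55 3954]
case top ((496.2943115234375, -150.89910888671875), (92.90896606445312, 126.2967758178711), 4.120041847229004) [ 315  214   65   51 2771]
square top ((612.9981689453125, 26.11652374267578), (82.07914733886719, 85.236328125), 89.11621856689453) [ 240  162   41   42 1642]
round top ((435.03863525390625, 25.101646423339844), (78.20347595214844, 78.96366882324219), 44.28417205810547) [ 241  251   41   41 1321]
((434.53179931640625, 25.44556999206543), 40.51519012451172)
bar ((525.0427246093
[... 573 characters left out ...]
6179428100586)
bar ((523.9751586914062, 234.25442504882812), (18.47609519958496, 112.08598327636719), 89.61250305175781) [156 202  10  55 464]
mat miss [145 144 137]
[145 144 137] [204  77  57  55  59  52  45  49 180 245 247 237 184 145 145 144 145 146
 146 145 145 145 146 146 146 145 145 147 146 146 147 147 145 145 146 147
 147 147 147 145 146 148 146 146 142  91  61  62  63  63  64  63  64  65
  66]
(330, 240) [ 0.4944 -0.1157  0.0235]
(347, 240) [ 0.4935 -0.15    0.0278]
(365, 240) [ 0.4931 -0.1874  0.0253]
(250, 195) [0.587  0.0464 0.0457]
(261, 271) [0.4343 0.0257 0.0423]
(160, 229) [0.5234 0.2347 0.019 ]
(195, 229) [ 0.524   0.1669 -0.002 ]
(300, 220) [ 5.393e-01 -5.630e-02 -3.000e-04]
```

View pics/crop0.png

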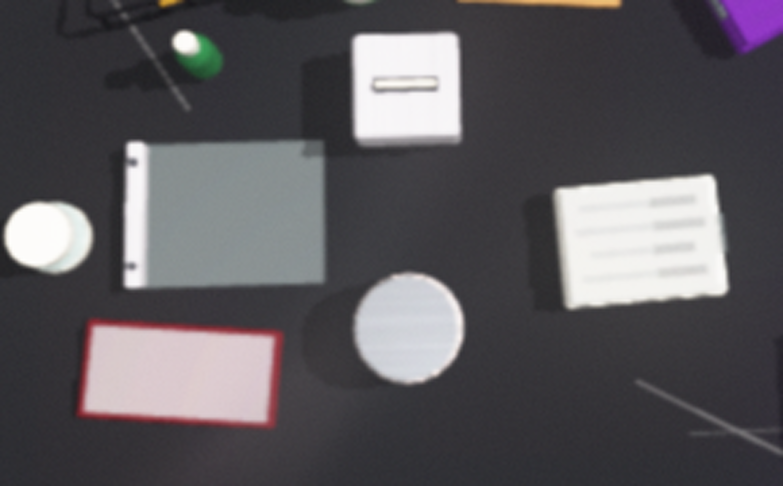

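The crop shows a white tray with steel tools, so (347,240) is the case. The sizes I measured match the ones given:

| Thing | World position |
|---|---|
| Bar near face | y ≈ 0.225 |
| Bay origin | (0.524, 0.163), bay x along world +y |
| Case centre | (0.496, -0.151), yaw +4° relative to the bay |

First I push the case sideways (+x world) by about 28 mm with both fingertips on its long side. Then I push it straight from behind.

```bash
cat >> h.py <<'E'
from scipy.spatial.transform import Rotation as Ro
def goal(x,y,z,head):
    s=arm.get_state();R=np.array(s['tcp_rot']).reshape(3,3);p=np.array(s['tcp_pos'])
    h=np.radians(head);Y=np.array([np.cos(h),np.sin(h),0]);Z=np.array([0,0,-1.]);T=np.c_[np.cross(Y,Z),Y,Z]
    print("t",round(s['time'],2),"p",p.round(4),"shift cm",(R.T@(np.array([x,y,z])-p)*100).round(2),"turn",Ro.from_matrix(R.T@T).as_rotvec().round(3),"F",np.round(s['wrist_force'],1),"w",round(s['grip_width'],4))
E
python3 -c "
from h import *
goal(.41,-.151,.16,90)"
```

```text
t 0.1 p [0.2215 0.4758 0.3035] shift cm [-43.55 -48.85  14.39] turn [-0.001 -0.    -0.436] F [ 0.8 -1.1 -0.4] w 0.0853
```

```bash
python3 -m creep '[[-43.5,-48.8,2,0,0,-0.436],[-43.5,-48.8,2,0,0,-0.436],[-43.5,-48.8,2,0,0,-0.436],[-43.5,-48.8,2,0,0,-0.436],[-43.5,-48.8,2,0,0,-0.436],[-43.5,-48.8,2,0,0,-0.436],[-43.5,-48.8,2,0,0,-0.436],[-43.5,-48.8,2,0,0,-0.436],[-43.5,-48.8,2,0,0,-0.436],[-43.5,-48.8,2,0,0,-0.436],[-43.5,-48.8,2,0,0,-0.436],[-43.5,-48.8,2,0,0,-0.436],[-43.5,-48.8,2,0,0,-0.436],[-43.5,-48.8,2,0,0,-0.436],[-43.5,-48.8,2,0,0,-0.436],[-43.5,-48.8,10,0,0,-0.436],[-43.5,-48.8,14,0,0,-0.436],[-43.5,-48.8,14,0,0,-0.436],[-43.5,-48.8,14,0,0,-0.436],[-43.5,-48.8,14,0,0,-0.436]]' 60; python3 -c "
from h import *
goal(.405,-.151,.095,90)
for n in('top','scene'):
    im,d=read_camera(n);cv2.imwrite(f'pics/{n}1.png',im)"
```

```text
time: 1.77
tcp_pos: [0.4089, -0.1498, 0.1624]
tcp_rot: [[-1.0, 0.001, -0.004], [0.001, 1.0, 0.002], [0.004, 0.002, -1.0]]
wrist_force: [-0.3, 0.6, 0.4]
grip_width: 0.0651
t 1.77 p [ 0.4089 -0.1498  0.1624] shift cm [ 0.36 -0.13  6.75] turn [ 0.002 -0.004 -0.001] F [-0.3  0.6  0.4] w 0.0651
```

View pics/scene1.png

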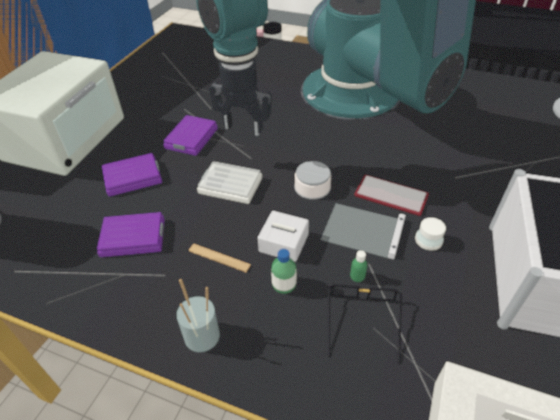

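View pics/top1.png

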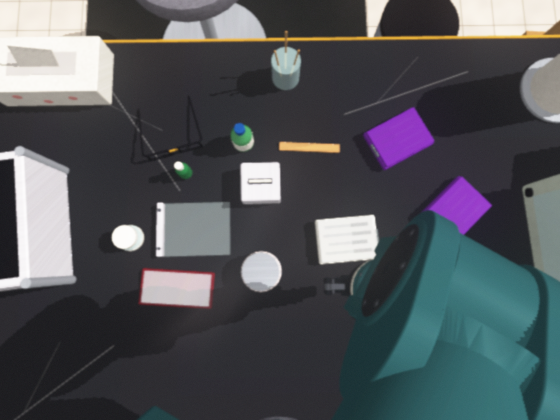

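```bash
python3 -c "
from h import *
im=cv2.imread('pics/scene1.png');cv2.imwrite('pics/c1.png',cv2.resize(im[60:220,170:290],None,fx=4,fy=4))
for s in(-1,1):
  for z in (.08,.09,.10,.11): print(s,z,proj('scene',[.409,-.150+s*.036,z]).round(1))
print(ray('top',[[418,209],[411,285],[411,270],[434,330]],.025).round(3))
"
```

```text
-1 0.08 [[229.  133.8]]
-1 0.09 [[228.5 130.3]]
-1 0.1 [[228.1 126.7]]
-1 0.11 [[227.7 123.1]]
1 0.08 [[257.3 140.2]]
1 0.09 [[257.  136.6]]
1 0.1 [[256.8 133. ]]
1 0.11 [[256.6 129.4]]
[[ 0.555 -0.301  0.025]
 [ 0.401 -0.276  0.025]
 [ 0.431 -0.278  0.025]
 [ 0.312 -0.317  0.025]]
```

View pics/c1.png

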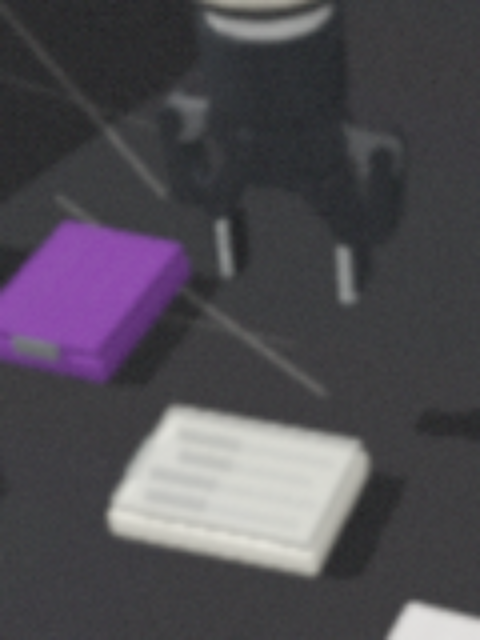

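```bash
python3 -m creep '[[0.4,-0.1,3,0,0,0],[0.4,-0.1,5.5,0,0,0],[0.4,-0.1,7.2,0,0,0],[0.4,-0.1,8.2,0,0,0],[0.4,-0.1,8.2,0,0,0]]'; python3 -c "
from h import *
goal(.467,-.151,.08,90)"
```

```text
time: 2.28
tcp_pos: [0.4063, -0.1505, 0.0824]
tcp_rot: [[-1.0, -0.001, 0.0], [-0.001, 1.0, -0.0], [-0.0, -0.0, -1.0]]
wrist_force: [0.1, 0.1, -0.8]
grip_width: 0.0654
t 2.28 p [ 0.4063 -0.1505  0.0824] shift cm [-6.07 -0.06  0.24] turn [-0.     0.     0.001] F [ 0.1  0.1 -0.8] w 0.0654
```

```bash
python3 -m creep '[[-1,0,0.1,0,0,0],[-2,0,0.1,0,0,0],[-2.5,0,0.1,0,0,0],[-2.8,0,0.1,0,0,0],[-3.1,0,0.1,0,0,0],[-3.4,0,0.1,0,0,0],[-3.7,0,0.1,0,0,0],[-4.0,0,0.1,0,0,0],[-4.3,0,0.1,0,0,0],[-4.6,0,0.1,0,0,0],[-4.9,0,0.1,0,0,0],[-5.2,0,0.1,0,0,0],[-5.5,0,0.1,0,0,0],[-5.7,0,0.1,0,0,0],[-5.7,0,0.1,0,0,0],[-5.7,0,0.1,0,0,0]]'; python3 -c "
from h import *
goal(.467,-.151,.08,90)
im,d=read_camera('top');cv2.imwrite('pics/top2.png',im);im,d=read_camera('scene');cv2.imwrite('pics/s2.png',cv2.resize(im[60:260,150:350],None,fx=3,fy=3))"
```

```text
time: 3.62
tcp_pos: [0.4633, -0.1511, 0.0809]
tcp_rot: [[-1.0, -0.0, 0.001], [-0.0, 1.0, -0.0], [-0.001, -0.0, -1.0]]
wrist_force: [0.4, -0.2, -0.2]
grip_width: 0.0655
t 3.62 p [ 0.4633 -0.1511  0.0809] shift cm [-0.37  0.01  0.09] turn [-0.     0.001  0.   ] F [ 0.4 -0.2 -0.2] w 0.0655
```

View pics/s2.png

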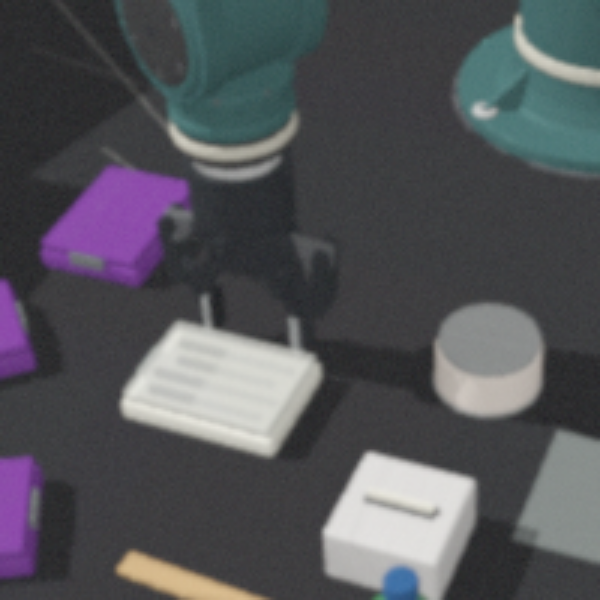

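View pics/top2.png

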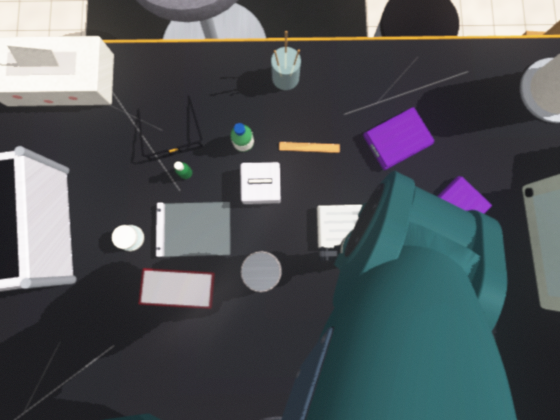

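The fingers pushed the case, and it looks squared against them. I back off, lift, and swing behind it so I can see it clear of the arm.

```bash
python3 -m creep '[[0.8,0,0,0,0,0],[1.5,0,0,0,0,0],[1.5,0,-4,0,0,0],[1.5,0,-8,0,0,0],[1.5,-3,-8,0,0,0],[1.5,-6,-8,0,0,0],[1.5,-9,-8,0,0,0],[1.5,-9,-8,0,0,0]]'; python3 -c "
from h import *
goal(.524,-.252,.16,0)
im,d=read_camera('top');cv2.imwrite('pics/top3.png',im)"
```

```text
time: 4.38
tcp_pos: [0.4477, -0.2452, 0.1611]
tcp_rot: [[-1.0, 0.003, 0.001], [0.003, 1.0, -0.002], [-0.001, -0.002, -1.0]]
wrist_force: [-0.8, 0.8, -1.0]
grip_width: 0.0654
t 4.38 p [ 0.4477 -0.2452  0.1611] shift cm [-7.63 -0.66  0.12] turn [-1.000e-03  3.000e-03  1.568e+00] F [-0.8  0.8 -1. ] w 0.0654
```

```bash
python3 -m creep '[[-7.6,-0.7,0,0,0,1.57],[-7.6,-0.7,0,0,0,1.57],[-7.6,-0.7,0,0,0,1.57],[-7.6,-0.7,0,0,0,1.57],[-7.6,-0.7,0,0,0,1.57],[-7.6,-0.7,0,0,0,1.57],[-7.6,-0.7,0,0,0,1.57],[-7.6,-0.7,0,0,0,1.57],[-7.6,-0.7,0,0,0,1.57],[-7.6,-0.7,0,0,0,1.57],[-7.6,-0.7,0,0,0,1.57],[-7.6,-0.7,0,0,0,1.57],[-7.6,-0.7,0,0,0,1.57],[-7.6,-0.7,0,0,0,1.57],[-7.6,-0.7,0,0,0,1.57],[-7.6,-0.7,0,0,0,1.57]]' 90; python3 - <<'E'
from h import *
goal(.524,-.25,.08,0)
im,d=read_camera('top');cv2.imwrite('pics/top4.png',im[120:330,100:520])
for th in (120,150):
    m=(im.min(2)>th).astype(np.uint8);n,l,st,c=cv2.connectedComponentsWithStats(m)
    i=l[226,330];print(st[i]);cs=max(cv2.findContours((l==i).astype(np.uint8),0,1)[0],key=cv2.contourArea)
    print(cv2.minAreaRect((ray('top',cs[:,0],.026)[:,:2]*1000).astype(np.float32)))
E
```

```text
time: 5.77
tcp_pos: [0.5237, -0.2476, 0.1609]
tcp_rot: [[-0.004, 1.0, -0.0], [1.0, 0.004, 0.0], [0.0, -0.0, -1.0]]
wrist_force: [0.4, -0.4, -0.4]
grip_width: 0.0552
t 5.77 p [ 0.5237 -0.2476  0.1609] shift cm [-0.24  0.03  8.09] turn [-0.    -0.     0.004] F [ 0.4 -0.4 -0.4] w 0.0552
[ 317  204   63   46 2724]
((521.8892822265625, -153.2911834716797), (92.81928253173828, 125.83650207519531), 0.022847862914204597)
[ 318  205   61   44 2610]
((521.6841430664062, -153.17684936523438), (123.25324249267578, 88.88458251953125), 89.0614013671875)
```

View pics/top4.png

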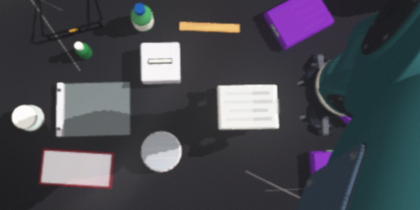

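Case now at (0.522, -0.153) and square to the bay. Next I go down behind it.

```bash
python3 -m creep '[[0.3,-0.2,3,0,0,0.004],[0.3,-0.2,6,0,0,0.004],[0.3,-0.2,7.5,0,0,0.004],[0.3,-0.2,8.0,0,0,0.004],[0.3,-0.2,8.0,0,0,0.004]]'; python3 -c "
from h import *
goal(.524,-.137,.08,0)"
```

```text
time: 6.23
tcp_pos: [0.5215, -0.2447, 0.08]
tcp_rot: [[0.002, 1.0, -0.002], [1.0, -0.002, 0.001], [0.001, -0.002, -1.0]]
wrist_force: [0.2, 0.3, 0.4]
grip_width: 0.0553
t 6.23 p [ 0.5215 -0.2447  0.08  ] shift cm [1.077e+01 2.300e-01 1.000e-02] turn [-0.002 -0.001 -0.002] F [0.2 0.3 0.4] w 0.0553
```

```bash
python3 -m creep '[[0.6,0,0,0,0,0],[1.0,0,0,0,0,0],[1.4,0.02,0,0,0,0],[1.8,0.04,0,0,0,0],[2.2,0.06,0,0,0,0],[2.6,0.08,0,0,0,0],[3.0,0.1,0,0,0,0],[3.4,0.12,0,0,0,0],[3.8,0.14,0,0,0,0],[4.2,0.16,0,0,0,0],[4.6,0.18,0,0,0,0],[5.0,0.2,0,0,0,0],[5.4,0.22,0,0,0,0],[5.8,0.24,0,0,0,0],[6.2,0.26,0,0,0,0],[6.6,0.27,0,0,0,0],[7.0,0.27,0,0,0,0],[7.4,0.27,0,0,0,0],[7.8,0.27,0,0,0,0],[8.0,0.27,0,0,0,0]]'; cat > m.py <<'E'
from h import *
import sys
im,d=read_camera('top');cv2.imwrite(f'pics/{sys.argv[1]}.png',cv2.resize(im[150:320,120:460],None,fx=2,fy=2))
m=(im.min(2)>120).astype(np.uint8);n,l,st,c=cv2.connectedComponentsWithStats(m)
i=l[int(sys.argv[3]),int(sys.argv[2])];print(st[i])
cs=max(cv2.findContours((l==i).astype(np.uint8),0,1)[0],key=cv2.contourArea)
print(cv2.minAreaRect((ray('top',cs[:,0],.026)[:,:2]*1000).astype(np.float32)))
goal(.524,.09,.08,0)
E
python3 m.py top5 305 229
```

```text
time: 7.9
tcp_pos: [0.5249, -0.1645, 0.0809]
tcp_rot: [[0.003, 1.0, -0.0], [1.0, -0.003, 0.0], [0.0, -0.0, -1.0]]
wrist_force: [0.1, -3.1, 2.2]
grip_width: 0.0552
[ 288  204   60   45 2593]
((523.82275390625, -91.15875244140625), (122.66673278808594, 90.94752502441406), 89.00829315185547)
t 7.95 p [ 0.5248 -0.1643  0.0808] shift cm [25.43 -0.15  0.09] turn [-0.    -0.    -0.003] F [-0.1 -0.   0.8] w 0.0551
```

View pics/top5.png

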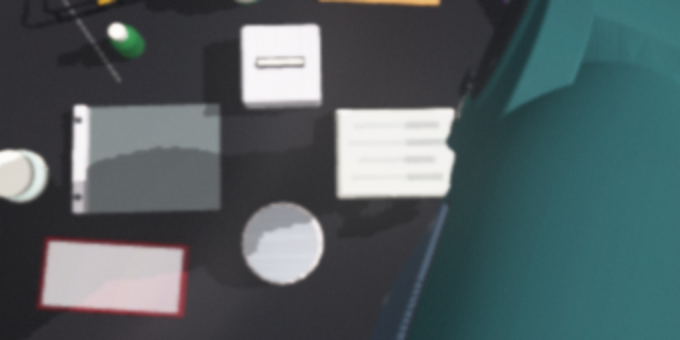

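Case at (0.524, -0.091), square and lined up with the gap centre (x = 0.524). I push on into the gap.

```bash
python3 -m creep '[[0.4,0,0,0,0,0],[0.8,0,0,0,0,0],[1.2,0,0,0,0,0],[1.6,0,0,0,0,0],[2.0,0,0,0,0,0],[2.4,0,0,0,0,0],[2.8,0,0,0,0,0],[3.2,0,0,0,0,0],[3.6,0,0,0,0,0],[4.0,0,0,0,0,0],[4.4,0,0,0,0,0],[4.8,0,0,0,0,0],[5.2,0,0,0,0,0],[5.6,0,0,0,0,0],[6.0,0,0,0,0,0],[6.4,0,0,0,0,0],[6.8,0,0,0,0,0],[7.2,0,0,0,0,0],[7.6,0,0,0,0,0],[8.0,0,0,0,0,0]]'; python3 m.py top6 265 229
```

```text
time: 9.62
tcp_pos: [0.5251, -0.0847, 0.0809]
tcp_rot: [[0.003, 1.0, -0.0], [1.0, -0.003, 0.0], [0.0, -0.0, -1.0]]
wrist_force: [-0.1, -0.9, -1.4]
grip_width: 0.0553
[ 250  204   34   46 1153]
((524.5474853515625, 14.036893844604492), (68.35504913330078, 92.50619506835938), 89.66399383544922)
t 9.67 p [ 0.5251 -0.0841  0.0809] shift cm [17.41 -0.16  0.09] turn [-0.    -0.    -0.003] F [-0.7  1.2  0.6] w 0.0552
```

View pics/top6.png

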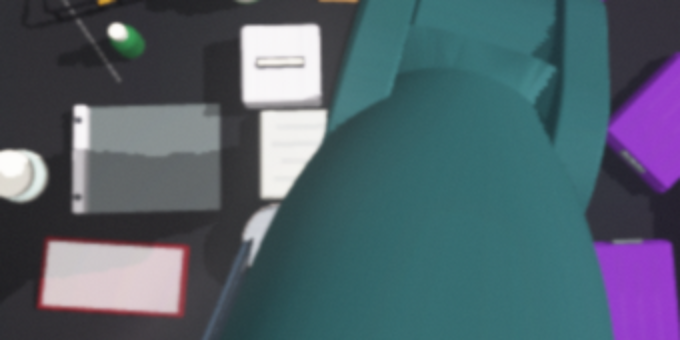

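The case is entering the gap centred (x = 0.5245), and there are no contact forces. I keep going.

```bash
python3 -m creep '[[0.4,0,0,0,0,0],[0.8,0,0,0,0,0],[1.2,0,0,0,0,0],[1.6,0,0,0,0,0],[2.0,0,0,0,0,0],[2.4,0,0,0,0,0],[2.8,0,0,0,0,0],[3.2,0,0,0,0,0],[3.6,0,0,0,0,0],[4.0,0,0,0,0,0],[4.4,0,0,0,0,0],[4.8,0,0,0,0,0],[5.2,0,0,0,0,0],[5.6,0,0,0,0,0],[6.0,0,0,0,0,0],[6.4,0,0,0,0,0],[6.8,0,0,0,0,0],[7.2,0,0,0,0,0],[7.6,0,0,0,0,0],[8.0,0,0,0,0,0]]'; python3 m.py top7 225 230; python3 -c "
from h import *
im,d=read_camera('scene');cv2.imwrite('pics/s7.png',cv2.resize(im[100:300,200:460],None,fx=3,fy=3))"
```

```text
time: 11.33
tcp_pos: [0.5254, -0.0047, 0.0809]
tcp_rot: [[0.003, 1.0, 0.0], [1.0, -0.003, -0.0], [-0.0, 0.0, -1.0]]
wrist_force: [-0.0, -1.5, 2.0]
grip_width: 0.0552
[     0      0    560    420 202542]
((593.6017456054688, -25.5537109375), (1221.359130859375, 883.5117797851562), 88.8121109008789)
t 11.38 p [ 0.5254 -0.0041  0.0809] shift cm [ 9.41 -0.16  0.09] turn [ 0.    -0.    -0.003] F [ 0.2  0.4 -0.7] w 0.0551
```

View pics/top7.png

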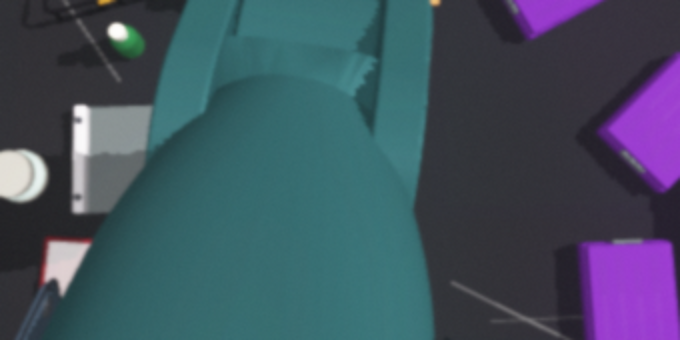

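View pics/s7.png

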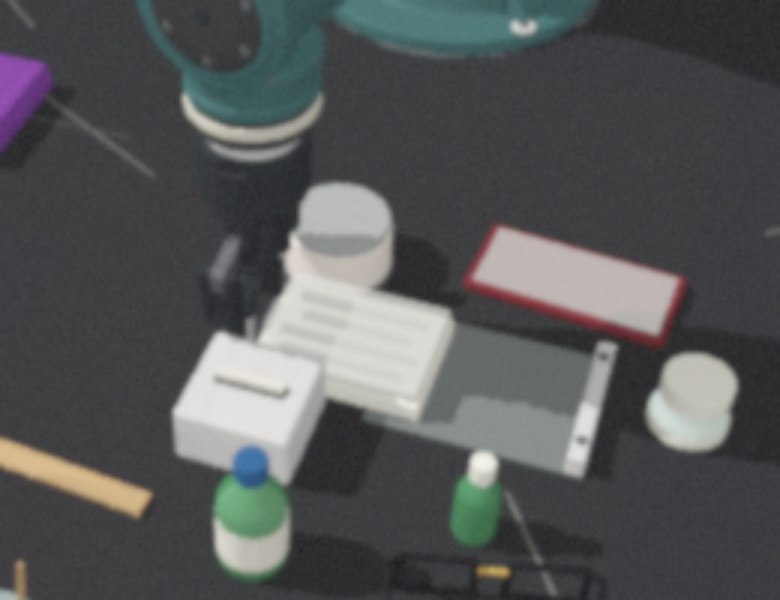

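The case is in the gap, flat and square: the leading corners are at (452,320) and (410,405), on the mat. 94 mm are left by my estimate, so I push 80 mm more and then slow down.

```bash
python3 -m creep '[[0.4,0,0,0,0,0],[0.8,0,0,0,0,0],[1.2,0,0,0,0,0],[1.6,0,0,0,0,0],[2.0,0,0,0,0,0],[2.4,0,0,0,0,0],[2.8,0,0,0,0,0],[3.2,0,0,0,0,0],[3.6,0,0,0,0,0],[4.0,0,0,0,0,0],[4.4,-0.02,0,0,0,0],[4.8,-0.04,0,0,0,0],[5.2,-0.06,0,0,0,0],[5.6,-0.06,0,0,0,0],[6.0,-0.06,0,0,0,0],[6.4,-0.06,0,0,0,0],[6.8,-0.06,0,0,0,0],[7.2,-0.06,0,0,0,0],[7.6,-0.06,0,0,0,0],[8.0,-0.06,0,0,0,0]]'; python3 -c "
from h import *
goal(.524,.09,.08,0)
im,d=read_camera('scene');cv2.imwrite('pics/s8.png',cv2.resize(im[100:300,200:460],None,fx=3,fy=3))"
```

```text
time: 13.1
tcp_pos: [0.5251, 0.0753, 0.0809]
tcp_rot: [[0.003, 1.0, 0.0], [1.0, -0.003, -0.0], [-0.0, 0.0, -1.0]]
wrist_force: [-1.1, -0.7, -1.0]
grip_width: 0.055
t 13.1 p [0.5251 0.0753 0.0809] shift cm [ 1.47 -0.11  0.09] turn [ 0.     0.    -0.003] F [-1.1 -0.7 -1. ] w 0.055
```

View pics/s8.png

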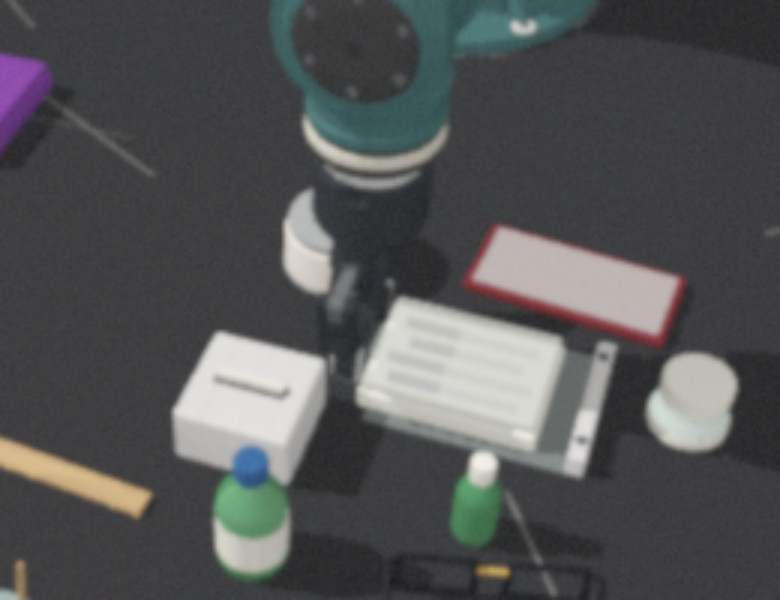

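About 15 mm left. I creep forward and watch the force.

```bash
python3 -m creep '[[0.3,0,0,0,0,0],[0.6,0,0,0,0,0],[0.9,0,0,0,0,0],[1.1,0,0,0,0,0],[1.2,0,0,0,0,0],[1.3,0,0,0,0,0],[1.3,0,0,0,0,0]]'; python3 -m creep '[[0.1,0,0,0,0,0],[0.1,0,0,0,0,0]]';python3 -m creep '[[0.1,0,0,0,0,0],[0.1,0,0,0,0,0]]'
```

```text
time: 13.73
tcp_pos: [0.5251, 0.0881, 0.0809]
tcp_rot: [[0.003, 1.0, -0.0], [1.0, -0.003, 0.0], [0.0, -0.0, -1.0]]
wrist_force: [0.9, -0.3, -0.5]
grip_width: 0.0554
time: 13.9
tcp_pos: [0.5251, 0.089, 0.0809]
tcp_rot: [[0.003, 1.0, 0.0], [1.0, -0.003, 0.0], [0.0, 0.0, -1.0]]
wrist_force: [0.8, -0.3, -0.3]
grip_width: 0.0555
time: 14.07
tcp_pos: [0.5251, 0.09, 0.0809]
tcp_rot: [[0.003, 1.0, 0.0], [1.0, -0.003, -0.0], [-0.0, 0.0, -1.0]]
wrist_force: [0.5, -1.2, -0.1]
grip_width: 0.0553
```

```bash
for i in 1; do python3 -m creep '[[0.1,0,0,0,0,0],[0.1,0,0,0,0,0]]' | grep -E 'pos|force'; python3 -m creep '[[0.1,0,0,0,0,0],[0.1,0,0,0,0,0]]' | grep -E 'pos|force'; done;  python3 -c "
from h import *
im,d=read_camera('scene');cv2.imwrite('pics/s9.png',cv2.resize(im[180:290,300:430],None,fx=6,fy=5,interpolation=cv2.INTER_CUBIC))"
```

```text
tcp_pos: [0.5251, 0.091, 0.0809]
wrist_force: [0.2, -1.1, 0.9]
tcp_pos: [0.5251, 0.0921, 0.0809]
wrist_force: [0.6, -1.2, 0.3]
```

View pics/s9.png

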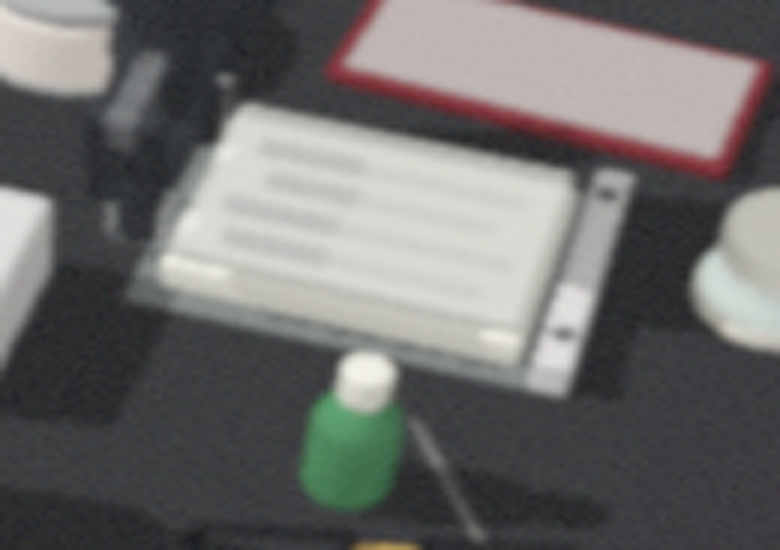

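A dark sliver of about 2–4 mm still shows between the case and the bar at (570,230). I continue.

```bash
python3 -m creep '[[0.1,0,0,0,0,0],[0.1,0,0,0,0,0]]' | grep -E 'pos|force'; python3 -m creep '[[0.1,0,0,0,0,0],[0.1,0,0,0,0,0]]' | grep -E 'pos|force'
```

```text
tcp_pos: [0.5251, 0.093, 0.0809]
wrist_force: [-0.2, -0.2, 0.3]
tcp_pos: [0.5251, 0.094, 0.0809]
wrist_force: [0.1, -0.8, 0.4]
```

```bash
python3 -m creep '[[0.08,0,0,0,0,0],[0.08,0,0,0,0,0]]' | grep -E 'pos|force'
```

```text
tcp_pos: [0.5251, 0.0948, 0.0809]
wrist_force: [0.4, -0.4, 1.0]
```

```bash
python3 -m creep '[[0.08,0,0,0,0,0],[0.08,0,0,0,0,0]]' | grep -E 'pos|force'
```

```text
tcp_pos: [0.5251, 0.0956, 0.0809]
wrist_force: [0.3, -1.3, 0.2]
```

```bash
python3 -c "
from h import *
im,d=read_camera('scene');cv2.imwrite('pics/s10.png',cv2.resize(im[180:290,300:430],None,fx=6,fy=5,interpolation=cv2.INTER_CUBIC))"
```

```text
(no output)
```

View pics/s10.png

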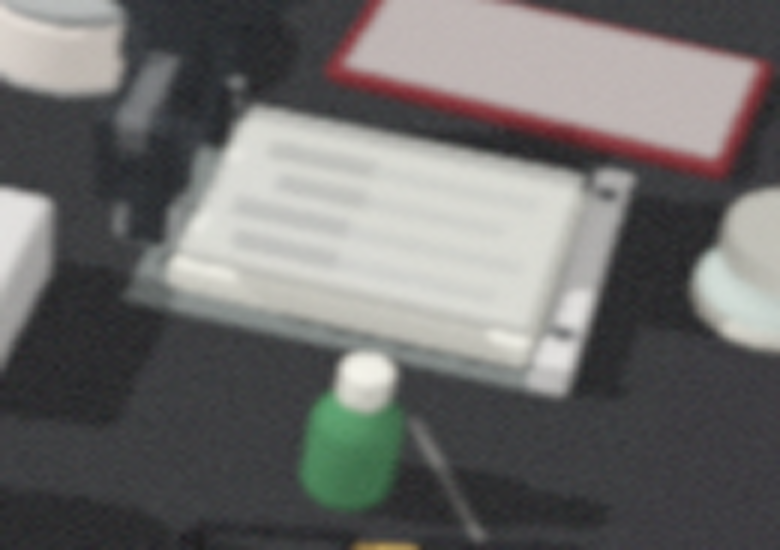

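Nearly touching. I go on in 0.5–0.8 mm steps until the force rises.

```bash
python3 -m creep '[[0.06,0,0,0,0,0],[0.06,0,0,0,0,0]]' | grep -E 'pos|force'
```

```text
tcp_pos: [0.5251, 0.0962, 0.0809]
wrist_force: [0.1, -1.5, -0.4]
```

```bash
python3 -m creep '[[0.06,0,0,0,0,0],[0.06,0,0,0,0,0]]' | grep -E 'pos|force'
```

```text
tcp_pos: [0.5252, 0.0965, 0.0809]
wrist_force: [-0.2, -4.6, -0.2]
```

```bash
python3 -m creep '[[0.06,0,0,0,0,0],[0.06,0,0,0,0,0]]' | grep -E 'pos|force'
```

```text
tcp_pos: [0.5253, 0.0967, 0.0809]
wrist_force: [0.5, -9.3, 1.1]
```

The case is stalled against the bar at 9 N, so I back off, lift clear and check.

```bash
python3 -m creep '[[0.03,0,0,0,0,0],[0.03,0,0,0,0,0],[-0.3,0,0,0,0,0],[-0.8,0,0,0,0,0],[-1.5,0,0,0,0,0],[-1.5,0,-3,0,0,0],[-1.5,0,-7,0,0,0],[-1.5,0,-11,0,0,0],[-5,0,-11,0,0,0],[-9,0,-11,0,0,0],[-13,0,-11,0,0,0],[-17,0,-11,0,0,0],[-21,0,-11,0,0,0],[-25,0,-11,0,0,0],[-29,0,-11,0,0,0],[-29,0,-11,0,0,0]]'; python3 m.py top11 195 229; python3 -c "
from h import *
im,d=read_camera('scene');cv2.imwrite('pics/s11.png',cv2.resize(im[100:300,200:460],None,fx=3,fy=3))"
```

```text
time: 17.0
tcp_pos: [0.5241, -0.199, 0.1907]
tcp_rot: [[0.008, 1.0, 0.001], [1.0, -0.008, -0.002], [-0.002, 0.001, -1.0]]
wrist_force: [-1.3, 0.5, -1.0]
grip_width: 0.0548
[ 156  202   74   55 3424]
((525.1670532226562, 166.07608032226562), (111.21964263916016, 149.40940856933594), 1.5716665983200073)
t 17.05 p [ 0.5239 -0.1962  0.1906] shift cm [28.62 -0.2  11.06] turn [ 0.     0.    -0.007] F [-0.7  1.  -0.3] w 0.0555
```

View pics/top11.png

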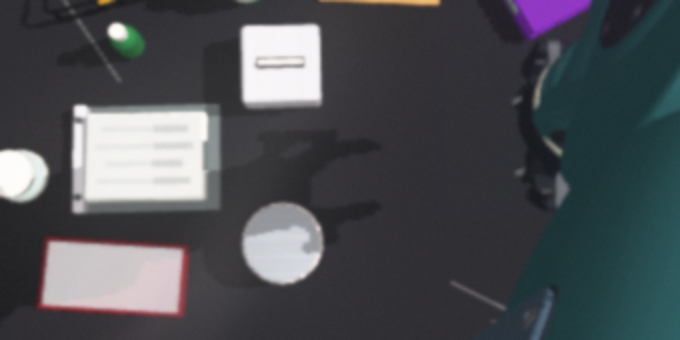

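View pics/s11.png

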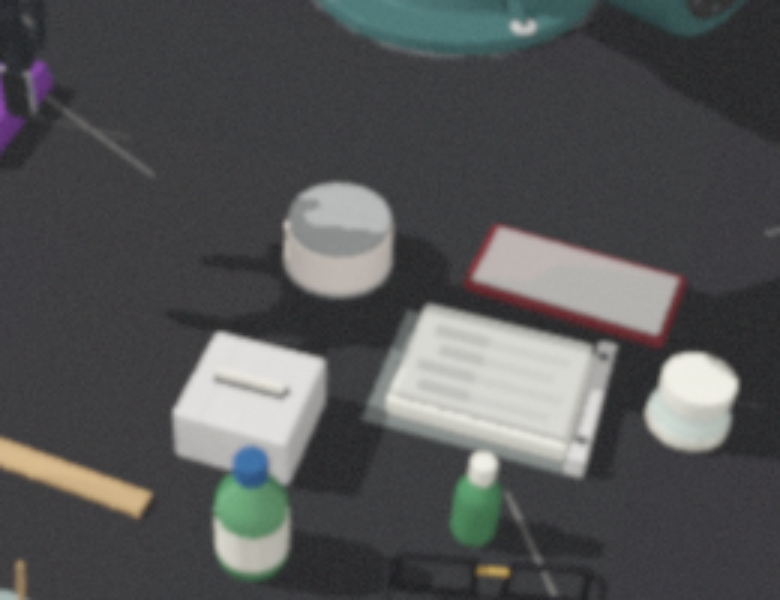

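```bash
python3 - <<'E'
from h import *
im,d=read_camera('top')
print(im[229,150:235:2].min(1))
for th in (170,185,200):
    m=(im.min(2)>th).astype(np.uint8); m[:, :161]=0;m=cv2.morphologyEx(m,cv2.MORPH_CLOSE,np.ones((7,7)))
    n,l,st,c=cv2.connectedComponentsWithStats(m);i=l[229,195];print(st[i])
    cs=max(cv2.findContours((l==i).astype(np.uint8),0,1)[0],key=cv2.contourArea)
    P=ray('top',cs[:,0],.026)[:,:2]*1000
    print(cv2.minAreaRect(P.astype(np.float32)),P.min(0),P.max(0))
a=cv2.imread('pics/top0.png');df=(cv2.absdiff(a,im).max(2)>60)
for nm,(u,v) in dict(sanit=(242,137),cream=(128,238),phone=(176,288),drops=(183,171),nail=(310,147),spec=(168,130)).items(): print(nm,df[v-12:v+12,u-12:u+12].sum())
E
```

```text
[ 53  45  48 176 244 233 190 237 239 240 239 239 239 239 239 239 240 239
 239 239 239 240 239 235 233 233 233 230 230 230 232 239 240 240 240 229
 143 138 141 138  90  63  63]
[ 161  203   63   50 2758]
((527.8486938476562, 166.73040771484375), (100.8643798828125, 127.81340026855469), 1.4704973697662354) [475.79310557 103.69323521] [576.62428829 231.91025935]
[ 161  203   63   47 2690]
((528.1654663085938, 168.3345184326172), (128.81185913085938, 94.70378875732422), 89.007080078125) [479.85852236 103.69323521] [576.62428829 231.91025935]
[ 161  203   63   47 2583]
((528.1658935546875, 168.3563232421875), (128.76821899414062, 94.70377349853516), 89.007080078125) [480.49304814 103.70094344] [576.62428829 231.91025935]
sanit 0
cream 0
phone 0
drops 0
nail 0
spec 0
```

```bash
python3 -m creep '[[0,0,0,0,0,0],[0,0,0,0,0,0]]' | head -2; python3 -c "
from cell import arm
print(arm.sign_off())"
```

```text
time: 17.32
tcp_pos: [0.5242, -0.1916, 0.1909]
the job is handed in; nothing more can be done
None
```

I pushed the case sideways about 26 mm to line it up. From behind, with two fingertips, I then pushed it straight through the gap and onto the mat until it stopped against the bar at about 9 N. After that I backed off, lifted clear and handed in at 17.3 s.

**What the last checks showed:**
- **Position:** the case's rear edge is at y ≈ 0.104 m, which puts its centre at about bay x = +2.5 mm. The true value should be nearer 0, because the case is touching the bar. The difference is about the calibration error plus one pixel.
- **Alignment:** it is about 1 to 4 mm off the bay's centre line and within about 1.5° of square.
- **Bystanders:** I saw no change around the middle of any of the six bystanders compared with the first picture.

**One check that was weak:** the colour-mask fit of the final case pose merged partly with the bar. It came out up to 5 mm too long and up to 9 mm too wide, so I relied on the rear edge, the push force and the pictures for "fully home".

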